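# Show a flask's four sides to the inspection camera

### The arm

A 6-joint arm with a two-finger parallel gripper is mounted at the origin on the work surface. World frame = base frame: x ahead of the robot, y to its left, z up, the work surface at z = 0. Lengths are in mm, angles in rad, forces in N, time in s.
With the tool pointing down it reaches from about 350 to 775 mm from the base axis. Payload 7.3 kg.
Tool frame: the origin (TCP) lies on the front face of the gripper's body, between the roots of the fingers; the fingertips stand 66 mm ahead of it and the grasp point (between the pads) lies 47 mm ahead of it (bot.tip_extent is the distance from the TCP to the fingertips, in mm); z points along the fingers, y is the line along which they close (so a half turn about z gives the same grasp; the last joint's range is limited). The gripper opens to 92 mm and grips with 3 to 60 N. Pads are 19 mm wide; open, the fingers measure 130 mm over their backs; the gripper's body (75 mm by 190 mm) begins 47 mm behind the grasp point.
Start: joints at [1.04, 0.342, 1.524, -0, 1.275, -0.146], TCP at [197.055, 486.629, 292.241] pointing down, gripper open.
Joint ranges: [-2.53, 2.53], [-0.77, 2.02], [0.04, 2.7], [-1, 4.14], [0.28, 2.66], [-3.11, 3.11]. Speed limits (rad/s): [2.57, 2.57, 3.14, 3.14, 3.14, 3.14].

### API

Orientations are given as [roll, pitch, yaw] about the fixed x, y, z axes, in that order (R = Rz(yaw) Ry(pitch) Rx(roll)).
In Python, from plant import readout, viewer, order, bot gives the robot as it stands.
- The arm moves only by the shell command python3 -m creep 'ROWS'. ROWS is text: rows parted by semicolons, each of 7 numbers parted by spaces: the shift along the world's x, y, z in m, then the turn, a rotation vector about the world's x, y, z in rad, then the opening in per cent of the stroke, from 0 (shut) to 100 (fully open). A call has 1 to 8 rows; each row shifts and turns the commanded pose from where the row before left it; what a row does not reach is not made up. A row lasts 1/12 s, in which the tool goes at most 41.7 mm and 7.16 degrees, less where a joint would pass 70% of its speed; a pose out of reach is approached as far as the arm can. A call is refused whole if a number of a shift passes 0.0417 or a number of a turn 0.125, either way. A call with a gripper value outside its range is refused whole. The fingers move at their own pace and stop on an object; the grip force is fixed at half the most. Time passes only in rows, so rows that do not move let the fingers close. It gives the time, the measured TCP pose, the force, the opening and the grip force at its end, in the units of the state.
- readout.get_obs(): the state, without advancing time (a new reading comes with each control period).
- viewer.capture(name): name is "scene" or "top" or "wrist"; returns the picture (480x640x3 uint8, red, green, blue); there is no depth.
- viewer.camera_info(name): a dict with "fx", "fy", "cx", "cy" (pixels), "origin" and "rotation" of the camera in the world. Camera axes: x right, y up, looking along -z (the intrinsics and any distortion apply to the point x, -y, -z); pixel columns grow to the right and rows downward; lengths in mm; the calibration is good to about 2 mm. The wrist camera is an equidistant fisheye: a pixel r from the principal point sees the ray r / f radians off the axis. A picture is of the moment at which its call begins: read the wrist's pose just before it. camera_info takes no time and is no camera call; for the wrist camera it gives the pose at the moment of the call.
- order.close_job(): hands the job in; it is judged then, once.
The state is a dict: "time": time; "joint_positions": joint angles; "dq": joint speeds; "tau": joint torques, N m; "tool_pos": TCP position; "tcp_rot": TCP orientation; "contact_force": force on the tool from outside, world axes, zero at the start; "moment": the same for the moment, N m; "grip_width": finger opening in mm; "finger_force": force on a finger pad.
Only numpy, scipy, OpenCV 4.12 (cv2) and the standard library are available. Lean on these libraries where they do the work, as an engineer would, in place of code of your own. Each camera call takes 0.05 s, during which the arm holds its last target. There are 200 camera calls.

### The job

Stand the flask gently upright in the cup of the turntable and show its four sides to the little camera one after another: first the side with the latch squarely towards the lens, then turn it (pushing the table round by its pegs is the easy way) anticlockwise as seen from above by a quarter turn at a time for the next three sides. At each side leave the flask standing still for about a second with the hand off it, and leave it in the cup showing the fourth side. Do not drop or tip the flask over, and leave the bowl and the tumbler where they are.

Things in the scene. Friction and masses are not known exactly. Their poses are not given: they have to be found in the camera images.
- flask: Small upright taupe flask, loose, about 0.2 to 0.4 kg. Origin: centre of its underside, z up. Body 56 mm diameter to 112 mm height, narrow steel neck ring, cap 54 mm diameter from 118 to 146 mm, a button on it to 150 mm. A latch block (18 mm wide, from 125 to 143 mm height) sticks out of the cap on the flask's +x side to 44 mm from the axis; all other sides are plain. It stands on the table at the start, at any yaw, and may be left or right of the station.
- station: Fixed inspection station at any of many places and yaws. Origin: on the table under the turntable's axis, z up. The little black camera stands on its +x side on a flat boom and post (camera body 45 x 58 x 46 mm centred 205 mm from the axis, top 125 mm above the table) and looks along the station's -x at the turntable's axis. A flask with its latch squarely to the lens has the same yaw as the station.
- lens (a point): Front of the camera's lens, 170 mm from the turntable's axis on the station's +x side and 102 mm above the table.
- turntable (a joint): Angle of the turntable about its upright axis, rad, growing anticlockwise as seen from above; no stops within several turns either way. Bearing friction about 0.15 N m: it stays where it is left. At 0 the listed peg lies on the station's +x side. Aluminium disc, 280 mm diameter, its top 30 mm above the table.
- holder (a point): Centre of the inner floor of the open grey cup in the middle of the turntable, 34 mm above the table; the flask stands here. The cup's inside is about 68 mm diameter at the floor and widens to about 82 mm at its rim, 24 mm higher; a flask in it turns with the table by friction and can hardly slip.
- peg (a point): Top centre of one of four equal upright steel pegs on the turntable, 14 mm diameter, 125 mm from the axis and a quarter turn apart; they rise from the disc (30 mm) to 110 mm above the table. Pushed sideways, a peg turns the table with about 1 to 2 N.
- bowl: Loose white bowl, 100 mm diameter, 45 mm high, origin at the centre of its underside. Leave alone.
- tumbler: Loose tan tumbler, 68 mm diameter, 85 mm high, origin at the centre of its underside. Leave alone.
Mind the look-alikes: they are no part of the job. There is more than one size of the flask; the job needs the middle-sized.

How it is judged (in metres and radians):
On the way, in this order (a step that is already met when the one before it is completed fails the run):
1. flask standing in the cup, still and not touched, the latch side towards the lens (angle between flask's own z axis and vertical below 0.1 rad and horizontal distance between flask and holder below 0.012 m and z of flask in the frame of holder between -0.006 and 0.006 m and linear speed of flask below 0.02 m/s and angular speed of flask below 0.12 rad/s and contact force between each of the arm, the fingers and flask below 0.2 N and x of lens in the frame of flask above 0.1 m and y of lens in the frame of flask between -0.035 and 0.035 m), for 0.5 s.
2. flask standing in the cup, still and not touched, the side a quarter turn on (flask -y) towards the lens (angle between flask's own z axis and vertical below 0.1 rad and horizontal distance between flask and holder below 0.012 m and z of flask in the frame of holder between -0.006 and 0.006 m and linear speed of flask below 0.02 m/s and angular speed of flask below 0.12 rad/s and contact force between each of the arm, the fingers and flask below 0.2 N and y of lens in the frame of flask below -0.1 m and x of lens in the frame of flask between -0.035 and 0.035 m), for 0.5 s.
3. flask standing in the cup, still and not touched, the back, opposite the latch towards the lens (angle between flask's own z axis and vertical below 0.1 rad and horizontal distance between flask and holder below 0.012 m and z of flask in the frame of holder between -0.006 and 0.006 m and linear speed of flask below 0.02 m/s and angular speed of flask below 0.12 rad/s and contact force between each of the arm, the fingers and flask below 0.2 N and x of lens in the frame of flask below -0.1 m and y of lens in the frame of flask between -0.035 and 0.035 m), for 0.5 s.
4. flask standing in the cup, still and not touched, the fourth side (flask +y) towards the lens (angle between flask's own z axis and vertical below 0.1 rad and horizontal distance between flask and holder below 0.012 m and z of flask in the frame of holder between -0.006 and 0.006 m and linear speed of flask below 0.02 m/s and angular speed of flask below 0.12 rad/s and contact force between each of the arm, the fingers and flask below 0.2 N and y of lens in the frame of flask above 0.1 m and x of lens in the frame of flask between -0.035 and 0.035 m), for 0.5 s.
At the end, for the whole second after the job is handed in: The flask stands upright in the turntable's cup, at rest and not touched, within 12 mm of the axis, its fourth side (flask +y, reached after three quarter turns anticlockwise from the latch side) towards the lens within about 12 degrees (all of step 4).
It fails at once if the flask is tipped over (leans more than 35 degrees) (angle between flask's own z axis and vertical above 0.6 rad).
It fails at once if the flask is dropped: moving faster than 0.45 m/s while nothing holds it (linear speed of flask above 0.45 m/s and contact force between the fingers and flask below 0.1 N).
It fails at once if the bowl is moved more than 30 mm (distance of bowl from where it was at the start of the episode above 0.03 m).
It fails at once if the tumbler is moved more than 30 mm (distance of tumbler from where it was at the start of the episode above 0.03 m).
It also fails if it takes over 72 s, if anything falls off the work surface, if the arm or the gripper's body presses on something with over 40 N, if the wrist force passes 120 N, or if a joint passes its speed limit or range.

## Working session

There is one attempt and no reset: what is moved stays moved. The work goes in short steps, Python scripts to look and compute and a shell command to move; the robot and the scene stay as the last step left them, time stands still between calls to the robot, and variables do not carry over. Pictures are saved under pics/ and viewed, at most 10 in all, crops included, and the job is handed in when it is done.

```bash
mkdir -p pics; cat > h.py <<'E'
from plant import readout, viewer, order, bot
import numpy as np, cv2
def snap(n,f):
    im=viewer.capture(n); cv2.imwrite('pics/'+f,im[:,:,::-1]); return im
def px(n,u,v,z):
    c=viewer.camera_info(n); R=np.array(c['rotation']); o=np.array(c['origin'])
    a=np.array([(u-c['cx'])/c['fx'],(v-c['cy'])/c['fy']])
    if n=='wrist':
        r=np.hypot(*a); k=np.tan(r)/r if r>1e-9 else 1; a=a*k
    d=R@np.array([a[0],-a[1],-1.]); return o+d*(z-o[2])/d[2]
E
python3 - <<'E'
from h import *
print(readout.get_obs())
a=snap('top','top1.png'); b=snap('scene','sc1.png')
for n in('top','scene','wrist'):print(n,viewer.camera_info(n))
E
```

```text
{'time': 0.0, 'joint_positions': array([ 1.03999797e+00,  3.42712492e-01,  1.52501731e+00, -1.91642795e-05,
        1.27539899e+00, -1.45966970e-01]), 'dq': array([-1.00686024e-03, -2.74108544e-04,  4.73094982e-05, -8.69569567e-04,
        3.77539077e-05,  1.89547425e-04]), 'tau': array([-2.85926275e-03, -4.31247926e+01, -2.44216686e+01,  7.15565588e-02,
        5.60635119e-02, -8.05977766e-05]), 'tool_pos': array([196.89604471, 486.34620115, 291.5500954 ]), 'tcp_rot': array([-3.14007018e+00, -2.05299543e-04,  2.75676671e+00]), 'contact_force': array([0.30721362, 0.45730291, 0.38721895]), 'moment': array([-0.00146833,  0.03706537, -0.00155796]), 'finger_force': 0.0, 'grip_width': 91.73252558662588}
top {'fx': 595.9250399694607, 'fy': 595.9250399694607, 'cx': 312.63266543258914, 'cy': 231.82575306919964, 'origin': array([ 342.25682893,  -19.0176541 , 1201.26179605]), 'rotation': array([ 0.16774466,  0.01921041, -1.58142225])}
scene {'fx': 442.94008494826494, 'fy': 442.94008494826494, 'cx': 318.2023195179666, 'cy': 243.24747989928989, 'origin': array([1126.08014607,  509.17536804,  679.62404098]), 'rotation': array([0.922632  , 0.01461926, 2.22916747])}
wrist {'fx': 371.64829954431775, 'fy': 371.64829954431775, 'cx': 321.83955677273343, 'cy': 241.72569098469842, 'origin': array([120.65064935, 518.16541863, 385.71883683]), 'rotation': array([-3.14079247e-01,  1.02360110e-03,  1.18579987e+00])}
```

View pics/top1.png

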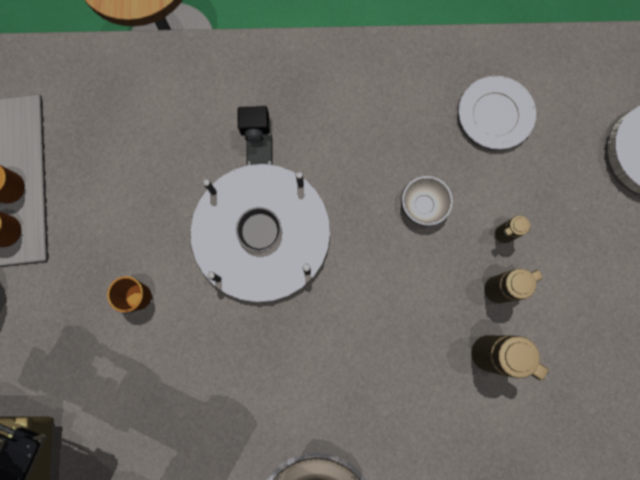

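View pics/sc1.png

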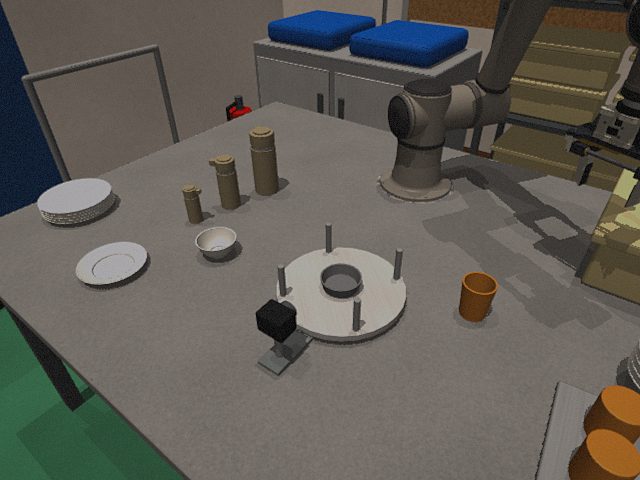

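The top view shows the turntable cup near (259,231), the camera near (253,122), and the middle flask's cap near (519,285) with its latch near (537,276). I'll enlarge both for closer pixel positions.

```bash
python3 - <<'E'
import cv2,re
s=open('h.py').read()
s=s.replace("R=np.array(c['rotation'])","R=Ro.from_euler('xyz',c['rotation']).as_matrix()").replace("import numpy","from scipy.spatial.transform import Rotation as Ro\nimport numpy",1)
open('h.py','w').write(s)
a=cv2.imread('pics/top1.png')
A=cv2.resize(a[90:310,180:345],None,fx=2.7,fy=2.7,interpolation=3)
B=cv2.resize(a[255:315,475:550],None,fx=4.6,fy=4.6,interpolation=3)
C=cv2.copyMakeBorder(B,0,A.shape[0]-B.shape[0],0,0,0)
cv2.imwrite('pics/crop1.png',cv2.hconcat([A,C])); print(A.shape,B.shape)
E
```

```text
(594, 446, 3) (276, 345, 3)
```

View pics/crop1.png

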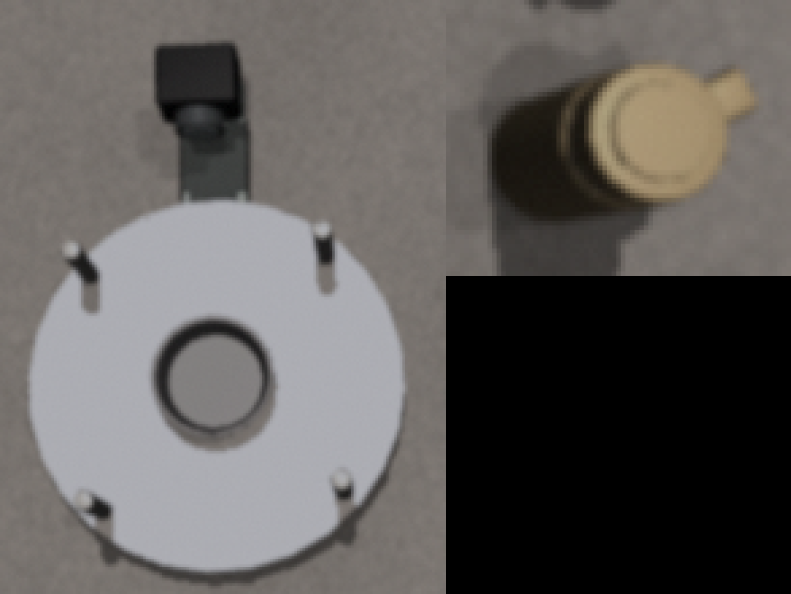

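The crop shows the disc centre at (216,386), cup rim at (212,375), peg tops at (72,248), (322,229), (343,480) and (86,500), and the camera top at about (198,77). The flask cap is at (658,133) with its latch tip at (745,91).

```bash
python3 - <<'E'
from h import *
A=lambda x,y,z:px('top',180+x/2.7,90+y/2.7,z)[:2]
B=lambda x,y,z:px('top',475+(x-446)/4.6,255+y/4.6,z)[:2]
np.set_printoptions(precision=1,suppress=True)
print('disc',A(216.5,386,30),'rim',A(212,375,58))
P=[A(*p,110) for p in((72,248),(322,229),(343,480),(86,500))]
m=np.mean(P,0);print(P,m,[np.hypot(*(p-m)) for p in P],[np.degrees(np.arctan2(*(p-m)[::-1])) for p in P])
c=A(198,77,125);d=c-m;print('cam',c,np.hypot(*d),np.degrees(np.arctan2(d[1],d[0])))
f=B(658,133,146);l=B(745,91,140);d=l-f;print('flask',f,l,np.hypot(*d),np.degrees(np.arctan2(d[1],d[0])))
print('small',px('top',518,226,90)[:2],'big',px('top',519,357,190)[:2],'bowl',px('top',427,201,45)[:2],'tumb',px('top',126,294,85)[:2])
for v in((519,285),(537,276)):pass
E
```

```text
disc [540.  106.1] rim [543.4 106.4]
[array([625.9, 199.4]), array([636.9,  24.1]), array([460.4,  11. ]), array([448.9, 186.4])] [543.  105.2] [np.float64(125.4500390033218), np.float64(124.05053937026408), np.float64(125.32945293094666), np.float64(124.28777954388914)] [np.float64(48.63849321839209), np.float64(-40.83995878323969), np.float64(-131.25357383267357), np.float64(139.2147400454215)]
cam [744.3 109.9] 201.3200126009226 1.333974648407154
flask [ 423.2 -366.2] [ 439.4 -402.6] 39.822060029311245 -65.9789496628871
small [ 536.4 -386.4] big [ 299.3 -340. ] bowl [ 597.  -225.8] tumb [418.  352.3]
```

Axis is at about (542.5,105.5) with station yaw about 1.5°. The flask is at (423,-366) with its latch at -66°. I'll go over the flask with the fingers 60° off the latch, which clears the big flask.

```bash
python3 -m creep '.0236 -.0322 0 0 0 -.03 100;.0236 -.0322 0 0 0 -.03 100;.0236 -.0322 0 0 0 -.03 100;.0236 -.0322 0 0 0 -.03 100;.0236 -.0322 0 0 0 -.03 100;.0236 -.0322 0 0 0 -.03 100;.0236 -.0322 0 0 0 -.03 100;.0236 -.0322 0 0 0 -.03 100'
python3 -m creep '.0236 -.0322 0 0 0 0 100;.0236 -.0322 0 0 0 0 100;.0236 -.0322 0 0 0 0 100;.0236 -.0322 0 0 0 0 100;-.0048 -.0388 0 0 0 0 100;-.0048 -.0388 0 0 0 0 100;-.0048 -.0388 0 0 0 0 100;-.0048 -.0388 0 0 0 0 100'
python3 -m creep '-.0048 -.0388 0 0 0 0 100;-.0048 -.0388 0 0 0 0 100;-.0048 -.0388 0 0 0 0 100;-.0048 -.0388 0 0 0 0 100;-.0048 -.0388 0 0 0 0 100;-.0048 -.0388 0 0 0 0 100;-.0048 -.0388 0 0 0 0 100;-.0048 -.0388 0 0 0 0 100'
python3 -m creep '0 0 0 0 0 0 100;0 0 0 0 0 0 100;0 0 0 0 0 0 100'
python3 - <<'E'
from h import *
print(viewer.camera_info('wrist')); snap('wrist','w1.png')
E
```

```text
time: 0.77
tool_pos: [386.4, 227.2, 292.1]
tcp_rot: [-3.141, -0.0, 2.515]
contact_force: [1.1, 0.3, 0.3]
grip_width: 91.9
finger_force: 0.0
time: 1.43
tool_pos: [460.4, -56.7, 291.9]
tcp_rot: [-3.141, -0.001, 2.517]
contact_force: [0.9, -0.4, 0.3]
grip_width: 92.0
finger_force: 0.0
time: 2.1
tool_pos: [421.9, -367.2, 291.9]
tcp_rot: [3.141, -0.001, 2.517]
contact_force: [0.5, -0.7, -0.6]
grip_width: 92.2
finger_force: 0.0
time: 2.35
tool_pos: [422.4, -364.8, 291.6]
tcp_rot: [3.141, -0.002, 2.516]
contact_force: [0.4, 1.1, -0.5]
grip_width: 91.8
finger_force: 0.0
{'fx': 371.64829954431775, 'fy': 371.64829954431775, 'cx': 321.83955677273343, 'cy': 241.72569098469842, 'origin': array([ 355.95525242, -315.62909126,  385.83879176]), 'rotation': array([-0.31254843, -0.00139952,  0.94526228])}
```

View pics/w1.png

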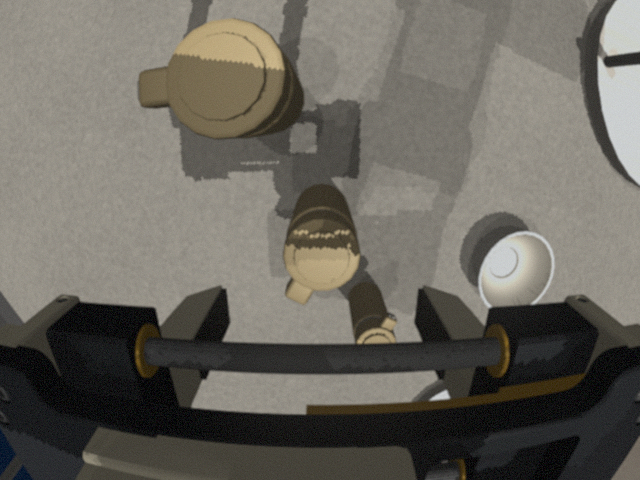

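Wrist view: the flask cap's top centre is near (322,256), latch tip near (298,294), and the big flask at upper left.

```bash
python3 - <<'E'
from h import *
np.set_printoptions(precision=1,suppress=True)
f=px('wrist',322,255,146);l=px('wrist',298,293,141);d=(l-f)[:2];print(f,l,np.hypot(*d),np.degrees(np.arctan2(d[1],d[0])))
print([px('wrist',u,255,146) for u in(284,360)])
print('big',px('wrist',226,77,190),px('wrist',171,77,190))
E
```

```text
[ 427.2 -365.8  146. ] [ 442.5 -398.4  141. ] 36.004113700411814 -64.93073091042307
[array([ 411.9, -387.1,  146. ]), array([ 442.6, -344.6,  146. ])]
big [ 304.4 -339.7  190. ] [ 283.5 -363.5  190. ]
```

```bash
python3 -m creep '.003 -.001 -.016 0 0 0 100;0 0 -.016 0 0 0 100;0 0 -.016 0 0 0 100;0 0 -.016 0 0 0 100;0 0 -.016 0 0 0 100;0 0 -.016 0 0 0 100;0 0 -.01 0 0 0 100;0 0 0 0 0 0 100'
python3 -m creep '0 0 0 0 0 0 50;0 0 0 0 0 0 0;0 0 0 0 0 0 0;0 0 0 0 0 0 0;0 0 0 0 0 0 0;0 0 0 0 0 0 0;0 0 0 0 0 0 0;0 0 0 0 0 0 0'
```

```text
time: 3.07
tool_pos: [425.4, -364.3, 184.4]
tcp_rot: [3.14, -0.004, 2.519]
contact_force: [-0.0, 0.8, -0.3]
grip_width: 92.3
finger_force: 0.0
time: 3.73
tool_pos: [425.7, -366.6, 186.6]
tcp_rot: [-3.141, 0.001, 2.517]
contact_force: [-0.8, -0.1, 2.3]
grip_width: 53.6
finger_force: 30.0
```

```bash
python3 -m creep '0 0 .006 0 0 0 0;0 0 .012 0 0 0 0;0 0 .018 0 0 0 0;0 0 .02 0 0 0 0;0 0 .02 0 0 0 0;0 0 .02 0 0 0 0;0 0 .02 0 0 0 0;0 0 .014 0 0 0 0'
python3 -m creep '.0029 .0118 0 0 0 .03 0;.0058 .0236 0 0 0 .0585 0;.0058 .0236 0 0 0 .0585 0;.0058 .0236 0 0 0 .0585 0;.0058 .0236 0 0 0 .0585 0;.0058 .0236 0 0 0 .0585 0;.0058 .0236 0 0 0 .0585 0;.0058 .0236 0 0 0 .0585 0'
python3 -m creep '.0058 .0236 0 0 0 .0585 0;.0058 .0236 0 0 0 .0585 0;.0058 .0236 0 0 0 .0585 0;.0058 .0236 0 0 0 .0585 0;.0058 .0236 0 0 0 .0585 0;.0058 .0236 0 0 0 .0585 0;.0058 .0236 0 0 0 .0585 0;.0058 .0236 0 0 0 .0585 0'
python3 -m creep '.0058 .0236 0 0 0 .0585 0;.0058 .0236 0 0 0 .0585 0;.0058 .0236 0 0 0 .0585 0;.0058 .0236 0 0 0 .0585 0;.0029 .0118 0 0 0 .0285 0;0 0 0 0 0 0 0;0 0 0 0 0 0 0;0 0 0 0 0 0 0'
python3 - <<'E'
from h import *
snap('wrist','w2.png');a=snap('top','top2.png')
cv2.imwrite('pics/top2c.png',cv2.resize(a[110:310,170:350,::-1],None,fx=3,fy=3,interpolation=3))
E
```

```text
time: 4.4
tool_pos: [425.7, -366.3, 318.0]
tcp_rot: [3.142, 0.001, 2.517]
contact_force: [-0.1, -0.2, -3.1]
grip_width: 53.3
finger_force: 30.0
time: 5.07
tool_pos: [468.7, -187.0, 314.9]
tcp_rot: [3.14, -0.003, 2.961]
contact_force: [1.5, 0.5, -3.7]
grip_width: 53.1
finger_force: 30.0
time: 5.73
tool_pos: [514.7, 1.6, 314.9]
tcp_rot: [3.14, -0.002, -2.854]
contact_force: [1.5, -0.3, -2.8]
grip_width: 53.3
finger_force: 30.0
time: 6.4
tool_pos: [541.1, 105.0, 315.7]
tcp_rot: [3.141, -0.002, -2.597]
contact_force: [-0.1, -0.2, -2.4]
grip_width: 53.4
finger_force: 30.0
```

View pics/w2.png

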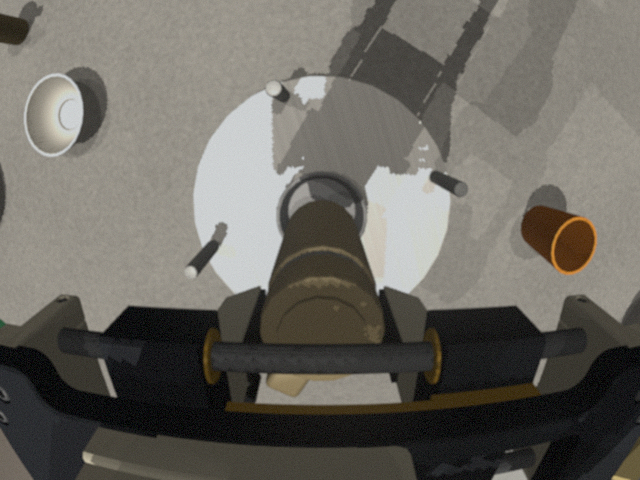

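The flask hangs upright between the fingers, above and near the cup. The cup rim's outer edge spans x 278–369, and the peg tops are at (275,88), (459,188) and (191,272).

```bash
python3 - <<'E'
from h import *
np.set_printoptions(precision=1,suppress=True)
a,b,c=[px('wrist',*p,110)[:2] for p in((275,89),(460,189),(190,273))]
print(a,b,c,(b+c)/2,[np.hypot(*(p-(b+c)/2)) for p in (a,b,c)])
print(px('wrist',278,210,58),px('wrist',369,210,58))
E
```

```text
[464.7  14. ] [452.8 188.2] [642.6  23.9] [547.7 106.1] [np.float64(123.96110859067679), np.float64(125.54360351626258), np.float64(125.54360351626259)]
[563.1  66.8  58. ] [517.2 142.9  58. ]
```

View pics/top2c.png

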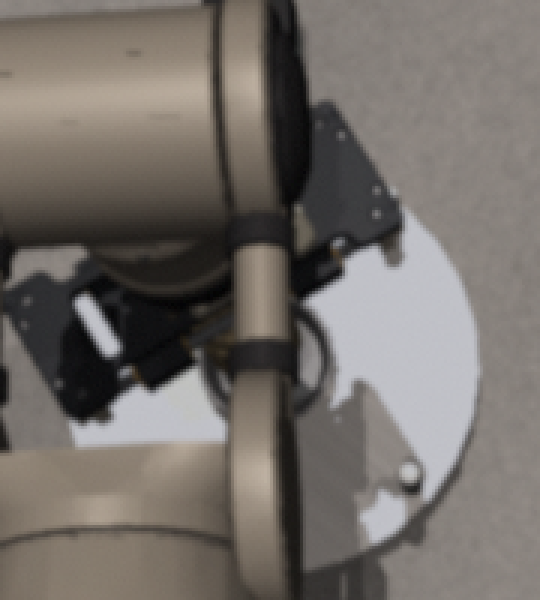

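```bash
python3 -m creep '.0035 .0005 -.006 0 0 0 0;0 0 -.013 0 0 0 0;0 0 -.013 0 0 0 0;0 0 -.013 0 0 0 0;0 0 -.013 0 0 0 0;0 0 -.013 0 0 0 0;0 0 -.007 0 0 0 0;0 0 0 0 0 0 0'
python3 -m creep '0 0 -.004 0 0 0 0;0 0 -.004 0 0 0 0;0 0 -.002 0 0 0 0;0 0 -.002 0 0 0 0;0 0 0 0 0 0 0'
```

```text
time: 7.17
tool_pos: [544.5, 105.5, 236.4]
tcp_rot: [3.14, -0.003, -2.597]
contact_force: [-0.6, -0.3, -2.7]
grip_width: 53.7
finger_force: 30.0
time: 7.58
tool_pos: [545.1, 106.2, 226.1]
tcp_rot: [3.141, -0.0, -2.596]
contact_force: [0.3, 0.0, -3.2]
grip_width: 53.7
finger_force: 30.0
```

```bash
python3 -m creep '0 0 -.002 0 0 0 0;0 0 -.0015 0 0 0 0;0 0 0 0 0 0 0'
python3 -m creep '0 0 -.001 0 0 0 0;0 0 0 0 0 0 0;0 0 0 0 0 0 0'
python3 -m creep '0 0 -.001 0 0 0 0;0 0 0 0 0 0 0;0 0 0 0 0 0 0'
```

```text
time: 7.83
tool_pos: [545.1, 106.2, 222.5]
tcp_rot: [3.141, -0.0, -2.596]
contact_force: [0.1, -0.5, -2.9]
grip_width: 53.4
finger_force: 30.0
time: 8.08
tool_pos: [545.2, 106.1, 221.8]
tcp_rot: [3.141, 0.0, -2.596]
contact_force: [0.0, 0.3, -2.7]
grip_width: 53.2
finger_force: 30.0
time: 8.33
tool_pos: [545.1, 106.1, 220.7]
tcp_rot: [3.141, -0.0, -2.596]
contact_force: [-0.5, -0.3, -3.2]
grip_width: 53.1
finger_force: 30.0
```

```bash
python3 -m creep '0 0 -.001 0 0 0 0;0 0 0 0 0 0 0;0 0 0 0 0 0 0'
python3 -m creep '0 0 -.001 0 0 0 0;0 0 0 0 0 0 0;0 0 0 0 0 0 0'
```

```text
time: 8.58
tool_pos: [545.4, 106.2, 220.5]
tcp_rot: [-3.141, 0.001, -2.596]
contact_force: [-1.7, -0.1, 4.5]
grip_width: 53.4
finger_force: 30.0
time: 8.83
tool_pos: [545.6, 106.3, 220.5]
tcp_rot: [-3.141, 0.002, -2.596]
contact_force: [-3.4, -0.0, 11.3]
grip_width: 53.4
finger_force: 30.0
```

Seated. I'll ease off, release, and lift clear.

```bash
python3 -m creep '0 0 .001 0 0 0 0;0 0 0 0 0 0 58;0 0 0 0 0 0 65;0 0 0 0 0 0 80;0 0 0 0 0 0 100;0 0 0 0 0 0 100;0 0 0 0 0 0 100;0 0 0 0 0 0 100'
python3 -m creep '0 0 .01 0 0 0 100;0 0 .015 0 0 0 100;0 0 .015 0 0 0 100;0 0 .015 0 0 0 100;0 0 .02 0 0 0 100;0 0 .02 0 0 0 100;-.01 -.01 0 0 0 0 100;-.03 -.02 0 0 0 0 100'
python3 -m creep '-.03 -.025 0 0 0 0 100;-.03 -.025 0 0 0 0 100;-.03 -.025 0 0 0 0 100;0 0 0 0 0 0 100;0 0 0 0 0 0 100;0 0 0 0 0 0 100;0 0 0 0 0 0 100'
python3 - <<'E'
from h import *
snap('wrist','w3.png')
E
```

```text
time: 9.5
tool_pos: [545.2, 106.1, 219.6]
tcp_rot: [3.141, -0.0, -2.596]
contact_force: [0.0, 0.1, 0.8]
grip_width: 88.1
finger_force: 0.0
time: 10.17
tool_pos: [507.4, 76.8, 316.4]
tcp_rot: [-3.139, 0.005, -2.595]
contact_force: [-1.3, -1.1, 0.2]
grip_width: 92.1
finger_force: 0.0
time: 10.75
tool_pos: [416.0, 1.5, 315.2]
tcp_rot: [-3.141, 0.001, -2.596]
contact_force: [0.6, 0.5, 0.3]
grip_width: 91.6
finger_force: 0.0
```

View pics/w3.png

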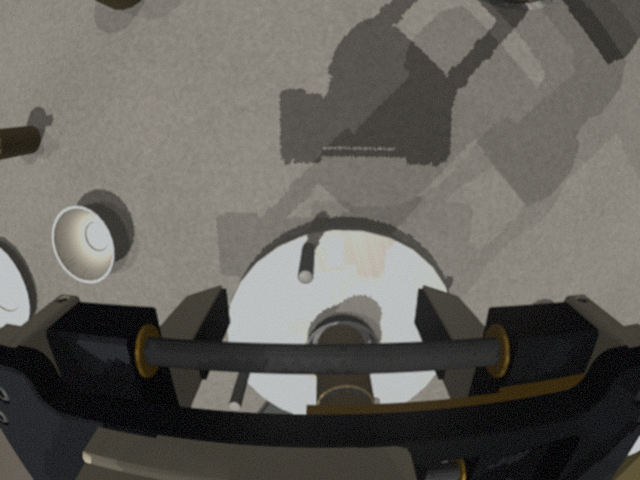

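The flask stands in the cup (near 343,380) but is partly hidden. I'll move above the near-left peg to straddle it, then check the yaw with the top camera.

```bash
python3 -m creep '.0029 .0155 0 0 0 -.105 100;.0029 .0155 0 0 0 -.105 100;.0029 .0155 0 0 0 -.105 100;.0029 .0155 0 0 0 -.105 100;.0029 .0155 0 0 0 -.105 100;.0029 .0155 0 0 0 -.105 100;.0029 .0155 0 0 0 -.105 100;.0029 .0155 0 0 0 -.105 100'
python3 -m creep '.0029 .0155 0 0 0 -.105 100;.0029 .0155 0 0 0 -.105 100;.0029 .0155 0 0 0 -.105 100;.0025 .0155 0 0 0 -.105 100;0 0 -.03 0 0 0 100;0 0 -.03 0 0 0 100;0 0 0 0 0 0 100;0 0 0 0 0 0 100'
python3 - <<'E'
from h import *
w=snap('wrist','w4.png');a=snap('top','top3.png')
A=cv2.resize(a[130:290,180:350],(425,400),interpolation=3);B=cv2.resize(w[220:,150:470],(370,300))
B=cv2.copyMakeBorder(B,0,100,0,0,0);cv2.imwrite('pics/c3.png',cv2.hconcat([A,B])[:,:,::-1])
E
```

```text
time: 11.47
tool_pos: [438.9, 126.8, 314.4]
tcp_rot: [-3.142, -0.001, 2.843]
contact_force: [0.4, -0.1, 0.8]
grip_width: 91.8
finger_force: 0.0
time: 12.13
tool_pos: [449.2, 187.7, 253.8]
tcp_rot: [-3.139, -0.002, 2.428]
contact_force: [0.5, 0.4, 1.0]
grip_width: 91.9
finger_force: 0.0
```

View pics/c3.png

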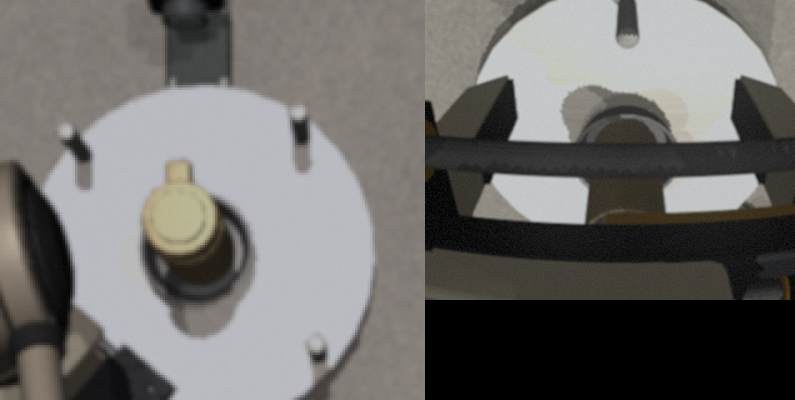

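Top crop: the cap centre is at (179,217) and the latch tip at (178.5,161), pointing at the lens. Wrist crop: the peg top is at (627,38), centred between the fingers.

```bash
python3 - <<'E'
from h import *
np.set_printoptions(precision=1,suppress=True)
T=lambda x,y,z:px('top',180+x/2.5,130+y/2.5,z)[:2]
f=T(178.5,217,180);l=T(178.5,161,175);d=l-f;print(f,l,np.hypot(*d),np.degrees(np.arctan2(d[1],d[0])))
c=f+0;print('rim',T(197.5,247,58))
p=px('wrist',150+202*320/370,220+38*220/300,110)[:2];o=readout.get_obs()
R=Ro.from_euler('xyz',o['tcp_rot']).as_matrix();print(p,o['tool_pos'],R.T[:2,:2]@(p-o['tool_pos'][:2]))
E
```

```text
[543.6 105.6] [584.9 106.5] 41.37214247095729 1.2122014726749297
rim [543.6 105.5]
[452.4 190.5] [450.5 187.6 256.1] [0.4 3.4]
```

Flask yaw is about 1.2°, squarely to the lens and centred. I'll work out the arc rows for pushing the peg.

```bash
python3 -m creep '0 0 -.024 0 0 0 100;0 0 -.024 0 0 0 100;0 0 -.024 0 0 0 100;0 0 -.024 0 0 0 100;0 0 -.024 0 0 0 100;0 0 0 0 0 0 25;0 0 0 0 0 0 25;0 0 0 0 0 0 25'
python3 - <<'E'
import numpy as np
w=np.r_[.4,.7,np.ones(20),.7,.4];w=np.cumsum(w)/w.sum();t=np.radians(139.15+92*np.r_[0,w])
P=np.round(.125*np.c_[np.cos(t),np.sin(t)],4)
for i in range(24):print('%.4f %.4f 0 0 0 %.3f 25'%(*(P[i+1]-P[i]),t[i+1]-t[i]),end=';\n' if i%8==7 else ';')
E
```

```text
time: 12.9
tool_pos: [450.9, 187.4, 136.7]
tcp_rot: [3.139, 0.002, 2.427]
contact_force: [0.5, 0.2, -0.1]
grip_width: 76.1
finger_force: 0.0
-0.0023 -0.0028 0 0 0 0.029 25;-0.0039 -0.0050 0 0 0 0.051 25;-0.0050 -0.0075 0 0 0 0.072 25;-0.0046 -0.0078 0 0 0 0.072 25;-0.0039 -0.0081 0 0 0 0.072 25;-0.0034 -0.0084 0 0 0 0.072 25;-0.0027 -0.0086 0 0 0 0.072 25;-0.0021 -0.0088 0 0 0 0.072 25;
-0.0015 -0.0090 0 0 0 0.072 25;-0.0008 -0.0090 0 0 0 0.072 25;-0.0002 -0.0090 0 0 0 0.072 25;0.0005 -0.0090 0 0 0 0.072 25;0.0011 -0.0090 0 0 0 0.072 25;0.0018 -0.0088 0 0 0 0.072 25;0.0024 -0.0088 0 0 0 0.072 25;0.0031 -0.0085 0 0 0 0.072 25;
0.0036 -0.0082 0 0 0 0.072 25;0.0043 -0.0080 0 0 0 0.072 25;0.0048 -0.0077 0 0 0 0.072 25;0.0053 -0.0073 0 0 0 0.072 25;0.0059 -0.0069 0 0 0 0.072 25;0.0063 -0.0064 0 0 0 0.072 25;0.0047 -0.0042 0 0 0 0.051 25;0.0028 -0.0023 0 0 0 0.029 25;
```

```bash
python3 -m creep '0 0 0 0 0 0 25;0 0 0 0 0 0 25;0 0 0 0 0 0 25;0 0 0 0 0 0 25;0 0 0 0 0 0 25;0 0 0 0 0 0 25'
python3 -m creep '-0.0023 -0.0028 0 0 0 0.029 25;-0.0039 -0.0050 0 0 0 0.051 25;-0.0050 -0.0075 0 0 0 0.072 25;-0.0046 -0.0078 0 0 0 0.072 25;-0.0039 -0.0081 0 0 0 0.072 25;-0.0034 -0.0084 0 0 0 0.072 25;-0.0027 -0.0086 0 0 0 0.072 25;-0.0021 -0.0088 0 0 0 0.072 25'
```

```text
time: 13.4
tool_pos: [449.6, 187.1, 134.9]
tcp_rot: [3.141, 0.0, 2.427]
contact_force: [0.1, -0.1, 0.7]
grip_width: 36.3
finger_force: 0.0
time: 14.07
tool_pos: [421.7, 130.0, 134.9]
tcp_rot: [3.141, 0.001, 2.942]
contact_force: [1.7, 1.4, 0.2]
grip_width: 22.7
finger_force: 0.7
```

Force is about 2 N, so it is pushing as planned. I'll continue the arc.

```bash
python3 -m creep '-0.0015 -0.0090 0 0 0 0.072 25;-0.0008 -0.0090 0 0 0 0.072 25;-0.0002 -0.0090 0 0 0 0.072 25;0.0005 -0.0090 0 0 0 0.072 25;0.0011 -0.0090 0 0 0 0.072 25;0.0018 -0.0088 0 0 0 0.072 25;0.0024 -0.0088 0 0 0 0.072 25;0.0031 -0.0085 0 0 0 0.072 25'
python3 -m creep '0.0036 -0.0082 0 0 0 0.072 25;0.0043 -0.0080 0 0 0 0.072 25;0.0048 -0.0077 0 0 0 0.072 25;0.0053 -0.0073 0 0 0 0.072 25;0.0059 -0.0069 0 0 0 0.072 25;0.0063 -0.0064 0 0 0 0.072 25;0.0047 -0.0042 0 0 0 0.051 25;0.0028 -0.0023 0 0 0 0.029 25'
python3 -m creep '0 0 0 0 0 0 25;0 0 0 0 0 0 70;0 0 0 0 0 0 70;0 0 0 0 0 0 70;0 0 .024 0 0 0 80;0 0 .024 0 0 0 80;0 0 .024 0 0 0 80;0 0 0 0 0 0 80'
python3 - <<'E'
from h import *
a=snap('top','top4.png');w=snap('wrist','w5.png')
A=cv2.resize(a[130:290,180:350],(425,400),interpolation=3);B=cv2.resize(w[220:,150:470],(370,300))
B=cv2.copyMakeBorder(B,0,100,0,0,0);cv2.imwrite('pics/c4.png',cv2.hconcat([A,B])[:,:,::-1])
E
```

```text
time: 14.73
tool_pos: [428.2, 58.8, 134.9]
tcp_rot: [3.141, 0.0, -2.765]
contact_force: [1.0, 2.8, -0.0]
grip_width: 23.0
finger_force: 0.7
time: 15.4
tool_pos: [466.1, 7.6, 134.7]
tcp_rot: [3.141, 0.0, -2.254]
contact_force: [-0.8, 0.8, 1.4]
grip_width: 23.2
finger_force: 0.5
time: 16.07
tool_pos: [467.6, 8.0, 210.8]
tcp_rot: [-3.135, 0.004, -2.256]
contact_force: [1.0, 0.3, 0.6]
grip_width: 64.9
finger_force: 0.0
```

View pics/c4.png

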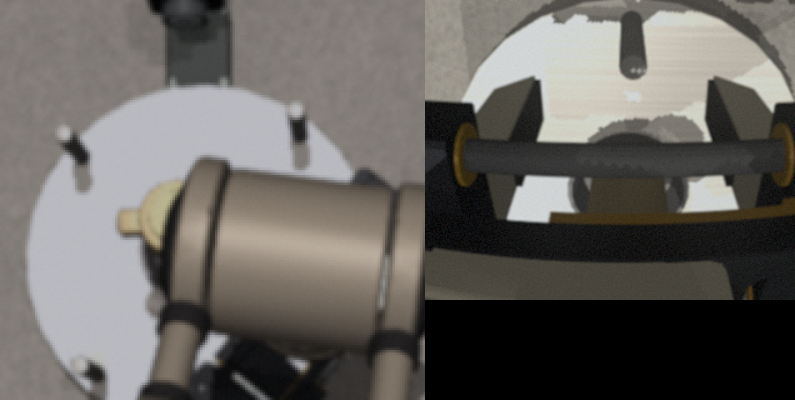

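The latch now points left in the top crop, at (130,221) against the cap at (178,217), which is a quarter turn within a few degrees. The wrist crop shows the peg at (633,68), centred. Next, the return rows.

```bash
python3 - <<'E'
import numpy as np
t=np.radians(np.linspace(231.15,137.15,15))
P=np.round(.125*np.c_[np.cos(t),np.sin(t)],4)
for i in range(14):print('%.4f %.4f 0 0 0 %.3f 100'%(*(P[i+1]-P[i]),t[i+1]-t[i]),end=';')
w=np.r_[.4,.7,np.ones(20),.7,.4];w=np.cumsum(w)/w.sum();t=np.radians(137.15+92*np.r_[0,w])
P=np.round(.125*np.c_[np.cos(t),np.sin(t)],4);print()
for i in range(24):print('%.4f %.4f 0 0 0 %.3f 25'%(*(P[i+1]-P[i]),t[i+1]-t[i]),end=';\n' if i%8==7 else ';')
E
```

```text
-0.0109 0.0098 0 0 0 -0.117 100;-0.0096 0.0110 0 0 0 -0.117 100;-0.0082 0.0121 0 0 0 -0.117 100;-0.0068 0.0130 0 0 0 -0.117 100;-0.0053 0.0136 0 0 0 -0.117 100;-0.0036 0.0142 0 0 0 -0.117 100;-0.0019 0.0146 0 0 0 -0.117 100;-0.0002 0.0146 0 0 0 -0.117 100;0.0015 0.0146 0 0 0 -0.117 100;0.0032 0.0142 0 0 0 -0.117 100;0.0049 0.0139 0 0 0 -0.117 100;0.0064 0.0131 0 0 0 -0.117 100;0.0079 0.0123 0 0 0 -0.117 100;0.0094 0.0113 0 0 0 -0.117 100;
-0.0025 -0.0027 0 0 0 0.029 25;-0.0040 -0.0048 0 0 0 0.051 25;-0.0053 -0.0073 0 0 0 0.072 25;-0.0048 -0.0077 0 0 0 0.072 25;-0.0043 -0.0080 0 0 0 0.072 25;-0.0036 -0.0083 0 0 0 0.072 25;-0.0031 -0.0085 0 0 0 0.072 25;-0.0024 -0.0087 0 0 0 0.072 25;
-0.0018 -0.0088 0 0 0 0.072 25;-0.0011 -0.0090 0 0 0 0.072 25;-0.0005 -0.0090 0 0 0 0.072 25;0.0002 -0.0091 0 0 0 0.072 25;0.0008 -0.0090 0 0 0 0.072 25;0.0015 -0.0089 0 0 0 0.072 25;0.0021 -0.0088 0 0 0 0.072 25;0.0027 -0.0086 0 0 0 0.072 25;
0.0034 -0.0084 0 0 0 0.072 25;0.0039 -0.0081 0 0 0 0.072 25;0.0046 -0.0078 0 0 0 0.072 25;0.0051 -0.0075 0 0 0 0.072 25;0.0056 -0.0071 0 0 0 0.072 25;0.0061 -0.0067 0 0 0 0.072 25;0.0045 -0.0043 0 0 0 0.051 25;0.0027 -0.0025 0 0 0 0.029 25;
```

```bash
python3 -m creep '-0.0109 0.0098 0 0 0 -0.117 100;-0.0096 0.0110 0 0 0 -0.117 100;-0.0082 0.0121 0 0 0 -0.117 100;-0.0068 0.0130 0 0 0 -0.117 100;-0.0053 0.0136 0 0 0 -0.117 100;-0.0036 0.0142 0 0 0 -0.117 100;-0.0019 0.0146 0 0 0 -0.117 100;-0.0002 0.0146 0 0 0 -0.117 100'
python3 -m creep '0.0015 0.0146 0 0 0 -0.117 100;0.0032 0.0142 0 0 0 -0.117 100;0.0049 0.0139 0 0 0 -0.117 100;0.0064 0.0131 0 0 0 -0.117 100;0.0079 0.0123 0 0 0 -0.117 100;0.0094 0.0113 0 0 0 -0.117 100;0 0 0 0 0 0 100;0 0 0 0 0 0 100'
python3 - <<'E'
from h import *
a=snap('top','top5.png');w=snap('wrist','w6.png')
A=cv2.resize(a[130:290,180:350],(425,400),interpolation=3);B=cv2.resize(w[220:,150:470],(370,300))
B=cv2.copyMakeBorder(B,0,100,0,0,0);cv2.imwrite('pics/c5.png',cv2.hconcat([A,B])[:,:,::-1])
E
```

```text
time: 16.83
tool_pos: [418.0, 111.6, 205.5]
tcp_rot: [-3.141, -0.003, 3.085]
contact_force: [0.5, -0.4, -0.3]
grip_width: 91.6
finger_force: 0.0
time: 17.5
tool_pos: [451.9, 190.4, 205.4]
tcp_rot: [-3.139, -0.001, 2.392]
contact_force: [-0.7, -0.1, -0.6]
grip_width: 91.8
finger_force: 0.0
```

View pics/c5.png

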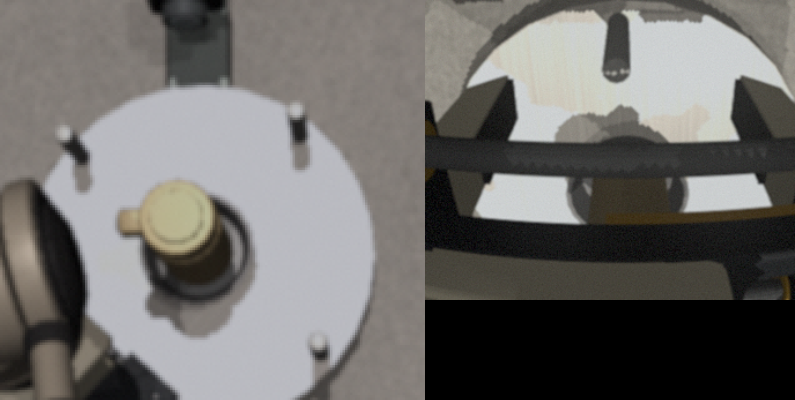

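In c5 the latch at (119,223) sits at yaw about 97°, inside tolerance (about 6° over), and the peg is centred between the fingers. I'm at the viewing limit, so from here I'll measure the latch numerically.

```bash
cat > yaw.py <<'E'
from h import *
def yaw(f):
    im=cv2.imread('pics/'+f).astype(int); b,g,r=im[...,0],im[...,1],im[...,2]
    m=((r-b>25)&(r>90)).astype(np.uint8); m[:190]=0;m[255:]=0;m[:,:222]=0;m[:,278:]=0
    m=cv2.morphologyEx(m,cv2.MORPH_OPEN,np.ones((2,2),np.uint8))
    v,u=np.nonzero(m); c=np.array([251.4,216.8])
    d=np.c_[u-c[0],v-c[1]]; k=np.hypot(*d.T)>17.5; q=d[k].mean(0)+c if k.any() else c
    a=px('top',*c,180)[:2];e=px('top',*q,175)[:2]-a
    return len(u),k.sum(),np.hypot(*e),np.degrees(np.arctan2(e[1],e[0]))
if __name__=='__main__':
    import sys
    for f in sys.argv[1:]: print(f,yaw(f))
    def pegs(f):
        g=cv2.imread('pics/'+f,0); 
E
python3 yaw.py top3.png top5.png
```

```text
top3.png (774, np.int64(38), np.float64(35.9659867528268), np.float64(-0.5780327420442135))
top5.png (768, np.int64(50), np.float64(35.90956453942857), np.float64(94.94104547350904))
```

```bash
python3 -m creep '0 0 -.024 0 0 0 100;0 0 -.024 0 0 0 80;0 0 -.022 0 0 0 60;0 0 0 0 0 0 25;0 0 0 0 0 0 25;0 0 0 0 0 0 25;0 0 0 0 0 0 25;0 0 0 0 0 0 25'
python3 -m creep '0 0 0 0 0 0 25;0 0 0 0 0 0 25;0 0 0 0 0 0 25;0 0 0 0 0 0 25'
```

```text
time: 18.27
tool_pos: [453.2, 190.4, 138.0]
tcp_rot: [3.139, 0.001, 2.389]
contact_force: [-0.0, -0.5, -0.2]
grip_width: 49.5
finger_force: 0.0
time: 18.6
tool_pos: [452.6, 190.4, 136.9]
tcp_rot: [3.141, 0.0, 2.389]
contact_force: [0.3, -0.5, -0.8]
grip_width: 24.7
finger_force: 0.0
```

```bash
python3 -m creep '-0.0025 -0.0027 0 0 0 0.029 25;-0.0040 -0.0048 0 0 0 0.051 25;-0.0053 -0.0073 0 0 0 0.072 25;-0.0048 -0.0077 0 0 0 0.072 25;-0.0043 -0.0080 0 0 0 0.072 25;-0.0036 -0.0083 0 0 0 0.072 25;-0.0031 -0.0085 0 0 0 0.072 25;-0.0024 -0.0087 0 0 0 0.072 25'
python3 -m creep '-0.0018 -0.0088 0 0 0 0.072 25;-0.0011 -0.0090 0 0 0 0.072 25;-0.0005 -0.0090 0 0 0 0.072 25;0.0002 -0.0091 0 0 0 0.072 25;0.0008 -0.0090 0 0 0 0.072 25;0.0015 -0.0089 0 0 0 0.072 25;0.0021 -0.0088 0 0 0 0.072 25;0.0027 -0.0086 0 0 0 0.072 25'
python3 -m creep '0.0034 -0.0084 0 0 0 0.072 25;0.0039 -0.0081 0 0 0 0.072 25;0.0046 -0.0078 0 0 0 0.072 25;0.0051 -0.0075 0 0 0 0.072 25;0.0056 -0.0071 0 0 0 0.072 25;0.0061 -0.0067 0 0 0 0.072 25;0.0045 -0.0043 0 0 0 0.051 25;0.0027 -0.0025 0 0 0 0.029 25'
python3 -m creep '0 0 0 0 0 0 25;0 0 0 0 0 0 70;0 0 0 0 0 0 70;0 0 0 0 0 0 70;0 0 .024 0 0 0 80;0 0 .024 0 0 0 80;0 0 .022 0 0 0 80;0 0 0 0 0 0 80'
python3 - <<'E'
import numpy as np
t=np.radians(np.linspace(229.15,137.15,14))
P=np.round(.125*np.c_[np.cos(t),np.sin(t)],4)
for i in range(13):print('%.4f %.4f 0 0 0 %.3f 100'%(*(P[i+1]-P[i]),t[i+1]-t[i]),end=';')
E
```

```text
time: 19.27
tool_pos: [422.7, 134.2, 136.9]
tcp_rot: [3.141, 0.001, 2.905]
contact_force: [1.9, 0.7, 0.2]
grip_width: 22.9
finger_force: 0.7
time: 19.93
tool_pos: [426.7, 62.9, 136.9]
tcp_rot: [3.141, 0.001, -2.803]
contact_force: [-0.1, 0.8, 0.1]
grip_width: 22.8
finger_force: 0.7
time: 20.6
tool_pos: [462.8, 10.4, 136.8]
tcp_rot: [3.141, 0.0, -2.292]
contact_force: [-0.6, 0.9, -0.8]
grip_width: 22.7
finger_force: 0.4
time: 21.27
tool_pos: [464.1, 10.7, 210.5]
tcp_rot: [-3.136, 0.004, -2.294]
contact_force: [0.1, 0.2, -0.1]
grip_width: 65.1
finger_force: 0.0
-0.0110 0.0108 0 0 0 -0.124 100;-0.0096 0.0121 0 0 0 -0.124 100;-0.0081 0.0132 0 0 0 -0.124 100;-0.0063 0.0140 0 0 0 -0.124 100;-0.0046 0.0148 0 0 0 -0.124 100;-0.0027 0.0151 0 0 0 -0.124 100;-0.0009 0.0154 0 0 0 -0.124 100;0.0011 0.0154 0 0 0 -0.124 100;0.0029 0.0152 0 0 0 -0.124 100;0.0048 0.0147 0 0 0 -0.124 100;0.0066 0.0139 0 0 0 -0.124 100;0.0082 0.0131 0 0 0 -0.124 100;0.0098 0.0119 0 0 0 -0.124 100;
```

```bash
python3 -m creep '-0.0110 0.0108 0 0 0 -0.124 100;-0.0096 0.0121 0 0 0 -0.124 100;-0.0081 0.0132 0 0 0 -0.124 100;-0.0063 0.0140 0 0 0 -0.124 100;-0.0046 0.0148 0 0 0 -0.124 100;-0.0027 0.0151 0 0 0 -0.124 100;-0.0009 0.0154 0 0 0 -0.124 100;0.0011 0.0154 0 0 0 -0.124 100'
python3 -m creep '0.0029 0.0152 0 0 0 -0.124 100;0.0048 0.0147 0 0 0 -0.124 100;0.0066 0.0139 0 0 0 -0.124 100;0.0082 0.0131 0 0 0 -0.124 100;0.0098 0.0119 0 0 0 -0.124 100;0 0 0 0 0 0 100;0 0 0 0 0 0 100;0 0 0 0 0 0 100'
python3 -c "
from h import *
snap('top','top6.png')"; python3 yaw.py top6.png
```

```text
time: 21.93
tool_pos: [419.4, 122.3, 206.3]
tcp_rot: [-3.141, -0.001, 2.99]
contact_force: [0.3, -0.0, -0.0]
grip_width: 91.9
finger_force: 0.0
time: 22.6
tool_pos: [451.8, 189.9, 206.2]
tcp_rot: [-3.14, -0.001, 2.38]
contact_force: [-0.3, -0.1, -0.3]
grip_width: 91.8
finger_force: 0.0
top6.png (792, np.int64(82), np.float64(37.1031364177913), np.float64(179.71420786759083))
```

Third side is at about 180°. I'll repeat the push for the fourth.

```bash
python3 -m creep '0 0 -.024 0 0 0 100;0 0 -.024 0 0 0 80;0 0 -.022 0 0 0 60;0 0 0 0 0 0 25;0 0 0 0 0 0 25;0 0 0 0 0 0 25;0 0 0 0 0 0 25;0 0 0 0 0 0 25'
python3 -m creep '0 0 0 0 0 0 25;0 0 0 0 0 0 25;0 0 0 0 0 0 25;0 0 0 0 0 0 25'
python3 -m creep '-0.0025 -0.0027 0 0 0 0.029 25;-0.0040 -0.0048 0 0 0 0.051 25;-0.0053 -0.0073 0 0 0 0.072 25;-0.0048 -0.0077 0 0 0 0.072 25;-0.0043 -0.0080 0 0 0 0.072 25;-0.0036 -0.0083 0 0 0 0.072 25;-0.0031 -0.0085 0 0 0 0.072 25;-0.0024 -0.0087 0 0 0 0.072 25'
python3 -m creep '-0.0018 -0.0088 0 0 0 0.072 25;-0.0011 -0.0090 0 0 0 0.072 25;-0.0005 -0.0090 0 0 0 0.072 25;0.0002 -0.0091 0 0 0 0.072 25;0.0008 -0.0090 0 0 0 0.072 25;0.0015 -0.0089 0 0 0 0.072 25;0.0021 -0.0088 0 0 0 0.072 25;0.0027 -0.0086 0 0 0 0.072 25'
python3 -m creep '0.0034 -0.0084 0 0 0 0.072 25;0.0039 -0.0081 0 0 0 0.072 25;0.0046 -0.0078 0 0 0 0.072 25;0.0051 -0.0075 0 0 0 0.072 25;0.0056 -0.0071 0 0 0 0.072 25;0.0061 -0.0067 0 0 0 0.072 25;0.0045 -0.0043 0 0 0 0.051 25;0.0027 -0.0025 0 0 0 0.029 25'
python3 -m creep '0 0 0 0 0 0 25;0 0 0 0 0 0 70;0 0 0 0 0 0 70;0 0 0 0 0 0 70;0 0 .024 0 0 0 80;0 0 .024 0 0 0 80;0 0 .022 0 0 0 80;0 0 0 0 0 0 80'
```

```text
time: 23.32
tool_pos: [453.2, 190.4, 138.0]
tcp_rot: [3.139, 0.001, 2.377]
contact_force: [0.2, 0.7, 0.1]
grip_width: 50.0
finger_force: 0.0
time: 23.65
tool_pos: [452.6, 190.4, 136.9]
tcp_rot: [3.141, 0.0, 2.377]
contact_force: [-0.4, -0.6, -0.0]
grip_width: 24.8
finger_force: 0.0
time: 24.32
tool_pos: [422.7, 134.2, 137.0]
tcp_rot: [3.141, 0.001, 2.892]
contact_force: [1.4, 0.7, 0.1]
grip_width: 23.0
finger_force: 0.7
time: 24.98
tool_pos: [426.7, 62.9, 136.9]
tcp_rot: [3.141, 0.001, -2.815]
contact_force: [0.8, 1.2, 0.0]
grip_width: 22.8
finger_force: 0.7
time: 25.65
tool_pos: [462.8, 10.3, 136.7]
tcp_rot: [3.141, 0.0, -2.304]
contact_force: [-1.7, 0.6, -0.1]
grip_width: 22.9
finger_force: 0.4
time: 26.32
tool_pos: [464.1, 10.7, 210.5]
tcp_rot: [-3.136, 0.004, -2.306]
contact_force: [1.1, -0.3, 1.3]
grip_width: 65.2
finger_force: 0.0
```

```bash
python3 -m creep '-0.0110 0.0108 0 0 0 -0.124 100;-0.0096 0.0121 0 0 0 -0.124 100;-0.0081 0.0132 0 0 0 -0.124 100;-0.0063 0.0140 0 0 0 -0.124 100;-0.0046 0.0148 0 0 0 -0.124 100;-0.0027 0.0151 0 0 0 -0.124 100;-0.0009 0.0154 0 0 0 -0.124 100;0.0011 0.0154 0 0 0 -0.124 100'
python3 -m creep '0.0029 0.0152 0 0 0 -0.124 100;0.0048 0.0147 0 0 0 -0.124 100;0.0066 0.0139 0 0 0 -0.124 100;0.0082 0.0131 0 0 0 -0.124 100;0.0098 0.0119 0 0 0 -0.124 100;0 0 0 0 0 0 100;0 0 0 0 0 0 100;0 0 0 0 0 0 100'
python3 -c "
from h import *
snap('top','top7.png')"; python3 yaw.py top7.png
```

```text
time: 26.98
tool_pos: [419.4, 122.3, 206.3]
tcp_rot: [-3.141, -0.001, 2.978]
contact_force: [-0.2, 0.3, 0.4]
grip_width: 91.9
finger_force: 0.0
time: 27.65
tool_pos: [451.8, 190.0, 206.2]
tcp_rot: [-3.14, -0.001, 2.368]
contact_force: [-0.6, -0.5, -0.5]
grip_width: 91.8
finger_force: 0.0
top7.png (778, np.int64(69), np.float64(35.505771408620326), np.float64(-94.34466829863325))
```

```bash
python3 - <<'E'
from h import *
for f in('top3.png','top5.png','top6.png','top7.png'):
    im=cv2.imread('pics/'+f).astype(int); m=(im[...,2]-im[...,0]>25)&(im[...,2]>90)
    c=px('top',251.4,216.8,180)[:2]; L=[]
    for v in range(185,250):
        for u in range(222,282):
            if m[v,u]:
                d=px('top',u,v,177)[:2]-c; L.append((np.hypot(*d),np.degrees(np.arctan2(d[1],d[0]))))
    L=np.array(L)
    for lo in(32,36):
        s=L[(L[:,0]>lo)&(L[:,0]<48)]; a=s[:,1]%360
        print(f,lo,len(s),np.round(np.median(a if f!='top3.png' else s[:,1]),1),np.histogram(a,np.arange(0,361,15))[0])
E
```

```text
top3.png 32 47 2.0 [25  0  0  0  0  0  0  0  0  0  0  0  0  0  0  0  0  0  0  0  0  0  0 22]
top3.png 36 29 1.9 [15  0  0  0  0  0  0  0  0  0  0  0  0  0  0  0  0  0  0  0  0  0  0 14]
top5.png 32 53 91.6 [ 0  0  0  0  0 23 30  0  0  0  0  0  0  0  0  0  0  0  0  0  0  0  0  0]
top5.png 36 35 91.5 [ 0  0  0  0  0 15 20  0  0  0  0  0  0  0  0  0  0  0  0  0  0  0  0  0]
top6.png 32 64 176.5 [ 0  0  0  0  0  0  0  0  0  0  3 36 25  0  0  0  0  0  0  0  0  0  0  0]
top6.png 36 40 176.5 [ 0  0  0  0  0  0  0  0  0  0  1 24 15  0  0  0  0  0  0  0  0  0  0  0]Traceback (most recent call last):
  File "<stdin>", line 8, in <module>
  File "h.py", line 7, in px
    c=viewer.camera_info(n); R=Ro.from_euler('xyz',c['rotation']).as_matrix(); o=np.array(c['origin'])
ValueError: time passes only in moves, steps and waits
```

```bash
python3 - <<'E'
from h import *
C=viewer.camera_info('top');R=Ro.from_euler('xyz',C['rotation']).as_matrix()
def P(u,v,z):
    d=R@np.array([(u-C['cx'])/C['fx'],-(v-C['cy'])/C['fy'],-np.ones(np.shape(u))]);return (C['origin'][:,None]+d*(z-C['origin'][2])/d[2])[:2].T
for f in('top3.png','top5.png','top6.png','top7.png'):
    im=cv2.imread('pics/'+f).astype(int); m=(im[...,2]-im[...,0]>25)&(im[...,2]>90)
    v,u=np.nonzero(m);k=(u>220)&(u<283)&(v>185)&(v<252);p=P(u[k],v[k],176.)
    g=cv2.imread('pics/'+f)
    # cap centre: mean of pixels in disc, iterated
    c=np.array([543.6,105.6])
    for _ in range(10): c=p[np.hypot(*(p-c).T)<27.5].mean(0)
    d=p-c;r=np.hypot(*d.T)
    s=d[(r>34)&(r<47)].mean(0);print(f,c,k.sum(),((r>34)&(r<47)).sum(),np.degrees(np.arctan2(s[1],s[0])))
E
```

```text
top3.png [544.56818736 105.95227954] 774 32 1.701704140240368
top5.png [544.38548661 108.21401532] 769 31 93.05776881752551
top6.png [542.40546307 108.07729279] 792 46 -178.87530446740573
top7.png [542.32317011 106.22921731] 779 39 -89.78440345926576
```

```bash
python3 -m creep '0 0 .02 0 0 0 100;0 0 .02 0 0 0 100;0 0 0 0 0 0 100;0 0 0 0 0 0 100;0 0 0 0 0 0 100;0 0 0 0 0 0 100' && python3 -c "
from plant import order
print(order.close_job())"
```

```text
time: 28.2
tool_pos: [451.9, 189.9, 245.8]
tcp_rot: [-3.14, -0.001, 2.365]
contact_force: [-0.1, -0.1, -0.6]
grip_width: 91.9
finger_force: 0.0
the job is handed in; nothing more can be done
None
```

I handed the job in at 28.2 s, with no verdict returned: the flask stands in the cup with its fourth side to the lens, and the four sides measured latch yaws of about 2°, 93°, 181° and 270° (station yaw about 1.3°).

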